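Wedge up the leaf press

ROBOT

A 7-joint arm with a two-finger parallel gripper is mounted at the origin on the work surface. World frame = base frame: x ahead of the robot, y to its left, z up, the work surface at z = 0. Lengths are in m, angles in rad, forces in N, time in s.
With the tool pointing down it reaches from about 0.4 to 0.925 m from the base axis. Payload 5.6 kg.
Tool frame: the origin (TCP) lies on the centre line of the jaws, within the pads' length; the fingertips stand 19 mm ahead of it and the grasp point (between the pads) is the TCP; z points along the fingers, y is the line along which they close (so a half turn about z gives the same grasp; the last joint's range is limited). The gripper opens to 85 mm and grips with 20 to 120 N. Pads are 22 mm wide; open, the fingers measure 114 mm over their backs; the gripper's body (76 mm by 85 mm) begins 54 mm behind the grasp point. The pads swing forward as they close: fully open they stand 13 mm farther back than shut.
Start: joints at [-1.296, 0.468, -0.012, 1.603, 0.006, 1.071, -0.056], TCP at [0.203, 0.617, 0.214] pointing down, gripper open.
Joint ranges: [-2.53, 2.53], [-0.31, 2.02], [-1.57, 1.55], [0.28, 2.44], [-1.29, 4.43], [0.15, 1.84], [-2.92, 2.92]. Speed limits (rad/s): [2.57, 2.57, 3.14, 3.14, 3.14, 3.14, 3.14].

INTERFACE

Orientations are given as [roll, pitch, yaw] about the fixed x, y, z axes, in that order (R = Rz(yaw) Ry(pitch) Rx(roll)).
In Python, from rig import state, snapshot, camera_model, sign_off, boxes_of, cut_out, mark_of gives the robot as it stands.
- The arm moves only by the tool jog_arm, never from a script. Its argument "targets" is a list of rows, each a list of 2 entries, a list of its own where there are three numbers: the shift along the world's x, y, z in mm, then the turn, a rotation vector about the world's x, y, z in rad. In form: [[[x, y, z], [ax, ay, az]], ...]. A call has 1 to 12 rows; each row shifts and turns the commanded pose from where the row before left it; what a row does not reach is not made up. A row lasts 1/12 s, in which the tool goes at most 41.7 mm and 7.16 degrees, less where a joint would pass 70% of its speed; a pose out of reach is approached as far as the arm can. A call is refused whole if a number of a shift passes 41.7 or a number of a turn 0.125, either way. A call with a gripper value outside its range is refused whole. "claw" is the closure, from -1 (fully open) to 1 (shut), so that 0 is half open, set as the call begins (left out, the last holds). The fingers move at their own pace and stop on an object; the grip force is fixed at half the most. Time passes only in rows, so rows that do not move let the fingers close. It gives the time, the measured TCP pose, the force, the opening and the grip force at its end, in the units of the state.
- state(): the state, without advancing time (a new reading comes with each control period).
- snapshot(name): name is "scene" or "top"; returns the picture (480x640x3 uint8, blue, green, red); there is no depth.
- camera_model(name): a dict with "camera_matrix" (3x3 intrinsics, pixels), "dist_coeffs" ([k1, k2, p1, p2, k3] as OpenCV has them; the pictures are not rectified), "R" (3x3) and "t" (3): a world point X has camera coordinates R X + t. Camera axes: x right, y down, z forward; pixel columns grow to the right and rows downward; lengths in m; the calibration is good to about 2 mm. A picture is of the moment at which its call begins. camera_model takes no time and is no camera call.
- sign_off(): hands the job in; it is judged then, once.
Trained networks look in the newest picture that a camera, given by its name, has taken for a name from the list of things; names that differ only in an ending like _2 or _b are one class to them, and where a whole thing is asked for, a point or a joint stands for the part that bears it (a point fixed in the world has none). Each returns a list of dicts, best first, with "conf" (0 to 1); they miss things now and then, are a little off and sometimes report something else, mostly with a low value. They report only what shows in the picture. A call takes as long as a camera call. They do not tell look-alikes from the thing itself.
- boxes_of(camera, target): "at" ([x, y, z] in m, in the coordinates of the camera as it stood for that picture, good to about 4 mm: the middle of the surface that is visible of it).
- cut_out(camera, target): "region" (480x640 bool, what is visible of it).
- mark_of(camera, target): "at" ([x, y, z] in m, in the coordinates of the camera as it stood for that picture, good to about 4 mm: a listed point, or the origin of a listed thing).
The state is a dict: "clock": time; "q": joint angles; "dq": joint speeds; "joint_efforts": joint torques, N m; "position": TCP position; "orientation": TCP orientation; "wrist_force": force on the tool from outside, world axes, zero at the start; "moment": the same for the moment, N m; "width": finger opening in m; "finger_force": force on a finger pad.
Only numpy, scipy, OpenCV 4.12 (cv2) and the standard library are available. Lean on these libraries where they do the work, as an engineer would, in place of code of your own. Each camera call takes 0.05 s, during which the arm holds its last target. There are 200 camera calls.

TASK

The leaf press on the craft table must be eased open so that the pressed leaves can be looked at: of the three wooden wedges take the one whose thin end still goes under the overhanging front lip of the top board and whose thick end is high enough to raise it. Lay it flat on the table, push it nose first and square to the press under the middle of the lip until the top board just lifts off the base, about 5 mm (more than 3, less than 8), and finish while still holding the wedge there, touching nothing of the press yourself. Leave the other two wedges, the pine cone, the glue stick and the log slice where they are.

Things in the scene. Friction and masses are not known exactly. Their poses are not given: they have to be found in the camera images.
- press: Leaf press, fixed. Base: plywood and card slab 140 (x) by 160 (y) by 12 mm high; origin at the centre of its underside. Its +x points from the front lip to the back: a wedge is pushed along +x. Four rods at x = +-50, y = +-65 mm with brass wing nuts reach 70 mm up. The plywood top board lies on the base and can only move straight up, guided by the rods.
- lip (a point): Middle of the underside of the top board's front lip, at x = -124, y = 0 of the press, 12 mm above the table when down; rises with the board; axes as the press. The lip is half-round (radius 6 mm) along the board's 160 mm width, so its foremost edge is 6 mm before this point. The board is 12 mm thick; under it, 54 mm of free space from this point to the base's front face.
- top_board (a joint): Height in m of the top board above its resting place on the base: 0 = lying on the base, at most 0.035. It weighs about 0.4 kg (0.3 to 0.5) and sinks back by itself when not held up.
- wedge_a: Loose beech wedge, 110 mm long (x), 30 mm wide (y). Origin at the centre of its underside; nose (thin end) at x = +55 mm. 3 mm high at the nose, rising evenly to 10 mm at x = -20 mm, then flat at 10 mm to the tail at x = -55 mm: too low to reach the lip. Starts lying flat on the table, nose roughly away from the robot.
- wedge_b: Loose beech wedge, 110 mm long (x), 30 wide (y), 50 g. Origin: centre of underside; nose (thin end) at x = +55 mm. 5 mm high at the nose, rising evenly to 28 at x = -20, then flat to the tail at x = -55, gripped there by its sides. The right one: its nose is 23 mm past the lip point as it meets the lip, 40 past at 5 mm of lift; takes up to 12 N. Starts flat, nose roughly away from the robot.
- wedge_b_nose (a point): Middle of the lower edge of wedge_b's nose; axes as wedge_b.
- wedge_c: Loose beech wedge, 110 mm long (x), 30 wide (y). Origin at the centre of its underside; nose (thin end) at x = +55 mm. 17 mm high at the nose, rising evenly to 40 at x = -20, then flat to the tail at x = -55: its nose is too thick for the lip. Starts flat, nose roughly away from the robot. The three wedges change places from start to start.
- pine_cone: Pine cone standing on the table, 52 mm across, 76 mm high; origin at the centre of its underside. Bystander.
- glue_stick: White glue stick with an orange cap, standing, 27 mm across, 90 mm high; origin at the centre of its underside. Bystander.
- log_slice: Flat round slice of a log, 72 mm across, 12 mm thick, lying on the table; origin at the centre of its underside. Bystander.
Mind the look-alikes: they are no part of the job. Several things look just like the wedge_a: the one meant starts farthest to the robot's right. What is shaped like the wedge_b but black is not meant.

How it is judged:
On the way:
1. the right wedge lies flat with its nose under the lip (x of wedge_b_nose in the frame of lip above 0.004 m and y of wedge_b_nose in the frame of lip between -0.06 and 0.06 m and z of wedge_b_nose in the frame of lip below -0.004 m), for 0.1 s.
At the end, for the whole second after the job is handed in: Top board 3 to 8 mm up, carried by wedge_b alone (over 1.5 N; nothing else touches the press); wedge_b at rest, flat on the table (tilt < 0.08 rad, < 5 mm up), square within 0.2 rad, nose under the lip within 30 mm of its middle, still held by the fingers (over 2 N) (value of joint top_board between 0.003 and 0.008 m and x of wedge_b_nose in the frame of lip above 0.02 m and y of wedge_b_nose in the frame of lip between -0.03 and 0.03 m and angle between the x axis of wedge_b and the x axis of press, either way round below 0.2 rad and angle between wedge_b's own z axis and vertical below 0.08 rad and height (world z) of wedge_b below 0.005 m and linear speed of wedge_b below 0.01 m/s and contact force between wedge_b and press above 1.5 N and contact force between the fingers and wedge_b above 2 N and contact force between each of the arm, the fingers and press below 0.3 N and contact force between each of wedge_a, wedge_c, log_slice, glue_stick, pine_cone and press below 0.1 N); the arm keeps its last pose, push and grip.
It fails at once if one of the other two wedges was moved more than 30 mm (distance of any of wedge_a, wedge_c from where it was at the start of the episode above 0.03 m).
It fails at once if a bystander was moved more than 30 mm or knocked over (distance of any of pine_cone, glue_stick, log_slice from where it was at the start of the episode above 0.03 m or angle between any of pine_cone, glue_stick's own z axis and vertical above 0.6 rad).
It also fails if it takes over 38 s, if anything falls off the work surface, if the arm or the gripper's body presses on something with over 40 N, if the wrist force passes 120 N, or if a joint passes its speed limit or range.

## Working session

There is one attempt and no reset: what is moved stays moved. The work goes in short steps, Python scripts to look and compute and a tool call to move; the robot and the scene stay as the last step left them, time stands still between calls to the robot, and variables do not carry over. Pictures are saved under pics/ and viewed, at most 10 in all, crops included, and the job is handed in when it is done.

Besides the shell and the picture viewer there is one more tool, called after "Call:" as name(argument=value, ...), one argument or row to a line, values as JSON. jog_arm: Moves the arm, as the interface text tells. Its arguments: {"type":"object","properties":{"targets":{"type":"array"},"claw":{"type":"number"}},"required":["targets"]}

```bash
mkdir -p pics
cat > h.py <<'E'
import numpy as np, cv2
from rig import *
def w(cam,p):
    m=camera_model(cam); return np.array(m["R"]).T@(np.array(p)-np.array(m["t"]))
def pix(cam,X):
    m=camera_model(cam); R=np.array(m["R"]); r,_=cv2.Rodrigues(R)
    return cv2.projectPoints(np.float64(X).reshape(-1,3),r,np.float64(m["t"]),np.float64(m["camera_matrix"]),np.float64(m["dist_coeffs"]))[0].reshape(-1,2)
def ray(cam,uv,z):
    m=camera_model(cam); R=np.array(m["R"]); t=np.array(m["t"])
    n=cv2.undistortPoints(np.float64(uv).reshape(-1,1,2),np.float64(m["camera_matrix"]),np.float64(m["dist_coeffs"])).reshape(-1,2)
    d=np.c_[n,np.ones(len(n))]@R; c=-R.T@t
    return c+d*((z-c[2])/d[:,2])[:,None]
E
python3 - <<'E'
from h import *
np.set_printoptions(precision=3,suppress=True)
for c in("top","scene"): cv2.imwrite(f"pics/{c}0.png",snapshot(c))
for c in("top","scene"):
  for n in("press","lip","wedge_a","wedge_b","wedge_c","wedge_b_nose","pine_cone","glue_stick","log_slice"):
    for d in mark_of(c,n): print(c,n,round(d["conf"],2),w(c,d["at"]),pix(c,w(c,d["at"]))[0])
print(state())
E
```

```text
top press 0.82 [0.715 0.017 0.001] [311.991 183.063]
top lip 0.83 [0.589 0.007 0.016] [315.273 232.163]
top wedge_a 0.74 [ 0.44  -0.333  0.004] [459.097 297.206]
top wedge_a 0.71 [ 0.432 -0.187 -0.002] [397.038 300.348]
top wedge_a 0.64 [ 0.613 -0.258 -0.001] [425.553 225.047]
top wedge_a 0.63 [0.403 0.095 0.   ] [276.077 311.142]
top wedge_a 0.62 [ 0.349 -0.057 -0.004] [341.187 335.539]
top wedge_a 0.57 [ 0.767 -0.257  0.003] [423.736 163.733]
top wedge_b 0.74 [ 0.44  -0.333  0.004] [459.097 297.206]
top wedge_b 0.71 [ 0.432 -0.187 -0.002] [397.038 300.348]
top wedge_b 0.64 [ 0.613 -0.258 -0.001] [425.553 225.047]
top wedge_b 0.63 [0.403 0.095 0.   ] [276.077 311.142]
top wedge_b 0.62 [ 0.349 -0.057 -0.004] [341.187 335.539]
top wedge_b 0.57 [ 0.767 -0.257  0.003] [423.736 163.733]
top wedge_c 0.74 [ 0.44  -0.333  0.004] [459.097 297.206]
top wedge_c 0.71 [ 0.432 -0.187 -0.002] [397.038 300.348]
top wedge_c 0.64 [ 0.613 -0.258 -0.001] [425.553 225.047]
top wedge_c 0.63 [0.403 0.095 0.   ] [276.077 311.142]
top wedge_c 0.62 [ 0.349 -0.057 -0.004] [341.187 335.539]
top wedge_c 0.57 [ 
[... 2001 characters left out ...]
.434 -0.332 -0.002] [310.738 203.318]
scene pine_cone 0.85 [ 0.367  0.324 -0.002] [481.399 320.34 ]
scene glue_stick 0.82 [ 0.497  0.43  -0.002] [470.718 370.042]
scene log_slice 0.6 [ 0.553 -0.388 -0.001] [266.498 204.261]
{'clock': 1.0, 'q': array([-1.296,  0.468, -0.012,  1.603,  0.006,  1.071, -0.056]), 'dq': array([-0.   , -0.   ,  0.001,  0.   , -0.002, -0.   ,  0.002]), 'joint_efforts': array([  0.001, -53.224,   0.022, -25.163,   0.011,   0.001,  -0.   ]), 'position': array([0.203, 0.617, 0.214]), 'orientation': array([ 3.142, -0.   ,  2.824]), 'wrist_force': array([-1.06 , -0.729, -0.125]), 'moment': array([-0.05 , -0.027, -0.027]), 'finger_force': 0.0, 'width': 0.08543992394124911}
```

View pics/top0.png

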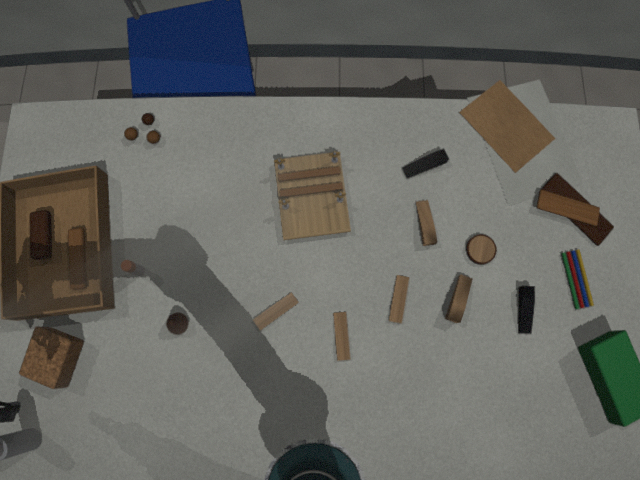

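View pics/scene0.png

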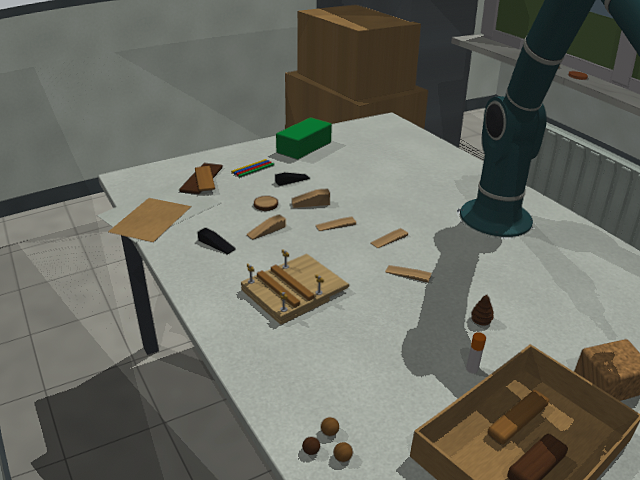

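The top view shows the press at (312,195) with its lip edge towards the robot at about (317,238). wedge_b is at (426,222), tail towards the robot. wedge_c is the taller one at (459,297), and the thin wedge_a look-alikes are at (398,299), (341,335) and (276,311). I'll refine the wedge and press poses by fitting silhouettes.

```bash
cat > fit.py <<'E'
from h import *
from scipy.optimize import minimize
S=4
def prism(prof,wd):
    return np.array([[x,s*wd/2,z] for x,z in prof for s in(-1,1)])
WB=[prism([(.055,0),(.055,.005),(-.02,.028),(-.055,.028),(-.055,0)],.03)]
def press(bx):
    P=[prism([(-.07,0),(.07,0),(.07,.012),(-.07,.012)],.16),
       prism([(-.13,.018),(-.128,.0138),(-.128,.0222),(-.124,.012),(-.124,.024),(bx,.012),(bx,.024)],.16)]
    for x in(-.05,.05):
        for y in(-.065,.065): P.append(prism([(x-.004,.012),(x+.004,.012),(x-.004,.07),(x+.004,.07)],.008)+[0,y,0])
    return P
def render(cam,parts,p):
    c,s=np.cos(p[2]),np.sin(p[2]); R=np.array([[c,-s,0],[s,c,0],[0,0,1]])
    m=np.zeros((480*S,640*S),np.uint8)
    for P in parts:
        u=pix(cam,P@R.T+[p[0],p[1],0])
        h=cv2.convexHull(np.float32((u+.5)*S*16-8)).astype(np.int32)
        cv2.fillConvexPoly(m,h,255,shift=4)
    return cv2.resize(m,(640,480),interpolation=cv2.INTER_AREA)/255.
def fit(masks,parts,p0):
    def cost(p):
        e=0
        for cam,M in masks.items():
            r=render(cam,parts(p),p); e+=np.abs(r-M).sum()/M.sum()
        return e
    p0=np.array(p0,float); n=len(p0)
    sx=np.vstack([p0]+[p0+d for d in np.diag([.006,.006,.06,.01][:n])])
    r=minimize(cost,p0,method="Nelder-Mead",options=dict(initial_simplex=sx,xatol=1e-4,fatol=1e-4,maxiter=150))
    return r.x,r.fun
def mask(cam,n,near):
    u=pix(cam,[*near])[0]; best=None
    for d in cut_out(cam,n):
        ys,xs=np.nonzero(d["region"]); k=np.hypot(xs.mean()-u[0],ys.mean()-u[1])
        if best is None or k<best[0]: best=(k,d["region"].astype(float),d["conf"])
    print(cam,n,best[0],best[1].sum(),best[2]); return best[1]
E
python3 - <<'E'
from fit import *
np.set_printoptions(precision=4,suppress=True)
B={c:mask(c,"wedge_b",[.615,-.257,.012]) for c in("top","scene")}
P={c:mask(c,"press",[.713,.02,.02]) for c in("top","scene")}
for nm in("top","scene","both"):
    s=lambda D:D if nm=="both" else {nm:D[nm]}
    print(nm,fit(s(B),lambda p:WB,[.615,-.257,.1]),fit(s(P),lambda p:press(p[3]),[.713,.018,.1,.08]))
out=[]
for c in("top","scene"):
    im=snapshot(c); 
    for M in(B[c],P[c]):
        k,_=cv2.findContours(M.astype(np.uint8),0,1); cv2.drawContours(im,k,-1,(0,0,255),1)
    u=pix(c,[.66,-.1,.02])[0].astype(int); out.append(cv2.resize(im[max(u[1]-75,0):u[1]+75,u[0]-100:u[0]+100],None,fx=4,fy=4)[:,:])
cv2.imwrite("pics/m1.png",cv2.resize(np.hstack(out),(800,300)))
E
```

```text
top wedge_b 0.3722040027622115 654.0 0.92
scene wedge_b 0.49609683229794405 417.0 0.74
top press 14.612952426246162 5455.0 0.76Traceback (most recent call last):
  File "<stdin>", line 4, in <module>
  File "fit.py", line 36, in mask
    print(cam,n,best[0],best[1].sum(),best[2]); return best[1]
                ~~~~^^^
TypeError: 'NoneType' object is not subscriptable
```

Run:
```python
from fit import *
np.set_printoptions(precision=4,suppress=True)
B={c:mask(c,"wedge_b",[.615,-.257,.012]) for c in("top","scene")}
P={}
for c in("top","scene"):
    for k in range(3):
        try: P[c]=mask(c,"press",[.69,.018,.02]);break
        except TypeError: snapshot(c)
for nm in("top","scene","both"):
    s=lambda D:D if nm=="both" else {k:v for k,v in D.items() if k==nm}
    print(nm,fit(s(B),lambda p:WB,[.615,-.257,.1]))
    if s(P): print("  press",fit(s(P),lambda p:press(p[3]),[.713,.018,.1,.08]))
out=[]
for c in("top","scene"):
    im=snapshot(c); 
    for M in(B[c],P.get(c,B[c])):
        k,_=cv2.findContours(M.astype(np.uint8),0,1); cv2.drawContours(im,k,-1,(0,0,255),1)
    u=pix(c,[.66,-.1,.02])[0].astype(int); out.append(im[max(u[1]-75,0):u[1]+75,u[0]-100:u[0]+100])
cv2.imwrite("pics/m1.png",cv2.resize(np.hstack(out),(800,300)))
```

```text
top wedge_b 0.3722040027622115 654.0 0.92
scene wedge_b 0.49609683229794405 417.0 0.74
top press 5.400131130349575 5455.0 0.76
scene press 2.316737798312355 4394.0 0.63
top (array([ 0.6192, -0.2559,  0.1433]), np.float64(0.04295736643281166))
  press (array([0.7087, 0.0214, 0.1455, 0.0687]), np.float64(0.01659639474488237))
scene (array([ 0.6157, -0.2567,  0.1883]), np.float64(0.20298114449616772))
  press (array([0.7095, 0.0213, 0.1465, 0.0687]), np.float64(0.036363311824502226))
both (array([ 0.619 , -0.2559,  0.1379]), np.float64(0.2533883524588856))Traceback (most recent call last):
  File "<stdin>", line 12, in <module>
  File "fit.py", line 29, in fit
    r=minimize(cost,p0,method="Nelder-Mead",options=dict(initial_simplex=sx,xatol=1e-4,fatol=1e-4,maxiter=150))
    res = _minimize_neldermead(fun, x0, args, callback, bounds=bounds,
                               **options)
    fxcc = func(xcc)
    fx = function(np.copy(x), *(wrapper_args + args))
  File "fit.py", line 25, in cost
    r=render(cam,parts(p),p); e+=np.abs(r-M).sum()/M.sum()
  File "fit.py", line 17, in render
    u=pix(cam,P@R.T+[p[0],p[1],0])
  File "h.py", line 6, in pix
    m=camera_model(cam); R=np.array(m["R"]); r,_=cv2.Rodrigues(R)
ValueError: time passes only in moves, steps and waits
```

Call:
jog_arm(
  targets=[
    [[20,-26,0],[0,0,0.038]],
    [[21,-27,0],[0,0,0.038]],
    [[21,-27,0],[0,0,0.038]],
    [[21,-26,0],[0,0,0.038]],
    [[21,-27,0],[0,0,0.038]],
    [[21,-26,0],[0,0,0.038]],
    [[21,-27,0],[0,0,0.038]],
    [[20,-26,0],[0,0,0.038]],
    [[21,-27,0],[0,0,0.038]],
    [[20,-26,0],[0,0,0.038]],
    [[20,-26,0],[0,0,0.038]],
    [[20,-26,0],[0,0,0.038]],
  ],
  claw=-0.3,
)

```text
clock: 2.5
position: [0.451, 0.2991, 0.214]
orientation: [3.141, 0.001, -3.002]
wrist_force: [0.4, 0.4, 0.7]
width: 0.0558
finger_force: 0.0
```

Call:
jog_arm(
  targets=[
    [[8,-34,0],[0,0,0]],
    [[8,-34,0],[0,0,0]],
    [[8,-34,0],[0,0,0]],
    [[8,-34,0],[0,0,0]],
    [[8,-34,0],[0,0,0]],
    [[8,-34,0],[0,0,0]],
    [[8,-34,0],[0,0,0]],
    [[8,-34,0],[0,0,0]],
    [[8,-34,0],[0,0,0]],
    [[8,-34,0],[0,0,0]],
    [[8,-34,0],[0,0,0]],
    [[8,-34,0],[0,0,0]],
  ],
)

```text
clock: 3.5
position: [0.5464, -0.1092, 0.214]
orientation: [3.142, 0.001, -3.003]
wrist_force: [0.3, 0.1, 0.2]
width: 0.0558
finger_force: 0.0
```

Call:
jog_arm(
  targets=[
    [[7,-30,-10],[0,0,0]],
    [[7,-30,-20],[0,0,0]],
    [[7,-30,-20],[0,0,0]],
    [[6,-30,-20],[0,0,0]],
    [[6,-32,-20],[0,0,0]],
    [[0,0,-20],[0,0,0]],
    [[0,0,0],[0,0,0]],
  ],
)

```text
clock: 4.08
position: [0.5759, -0.261, 0.0994]
orientation: [3.139, -0.007, -3.007]
wrist_force: [-1.4, 1.6, -0.5]
width: 0.0555
finger_force: 0.0
```

```bash
python3 - <<'E'
import re
s=open('h.py').read()
s=s.replace("from rig import *","from rig import *\nimport os,pickle\n_cm=camera_model\n_C=pickle.load(open('cm.pkl','rb')) if os.path.exists('cm.pkl') else {}\ndef camera_model(c):\n    if c not in _C: _C[c]=_cm(c); pickle.dump(_C,open('cm.pkl','wb'))\n    return _C[c]")
open('h.py','w').write(s)
E
python3 - <<'E'
from fit import *
out=[]
for c in("top","scene"):
    im=snapshot(c); cl=im.copy()
    for parts,p in((WB,[.619,-.256,.14]),(press(.0687),[.709,.0214,.146])):
        M=(render(c,parts,p)>.5).astype(np.uint8); k,_=cv2.findContours(M,0,1); cv2.drawContours(im,k,-1,(0,0,255),1)
    u=pix(c,[.64,-.12,.02])[0].astype(int); out.append(im[u[1]-75:u[1]+75,u[0]-100:u[0]+100])
cv2.imwrite("pics/m2.png",cv2.resize(np.vstack(out),(800,1200))[:, :].reshape(1200,800,3)[:1200] if 0 else cv2.resize(np.hstack(out),(800,300),interpolation=cv2.INTER_CUBIC))
s=state();print(s["clock"],s["position"],s["orientation"],s["q"])
E
```

```text
4.1833 [ 0.57879899 -0.25858846  0.10314746] [ 3.14000072e+00 -1.48710365e-03 -3.00292780e+00] [ 0.15632666  0.57390602  0.28844316  1.7420143  -0.20647806  0.85749601
  2.24653128]
```

View pics/m2.png

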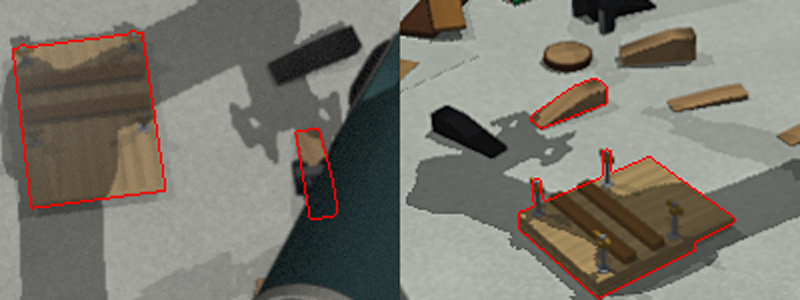

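The projected outlines sit on the press and wedge_b in both views, so I'll descend onto the wedge's tail.

Call:
jog_arm(
  targets=[
    [[0,-2,-20],[0,0,0]],
    [[0,0,-20],[0,0,0]],
    [[0,0,-15],[0,0,0]],
    [[0,0,-10],[0,0,0]],
    [[0,0,-8],[0,0,0]],
    [[0,0,-4],[0,0,0]],
    [[0,0,0],[0,0,0]],
    [[0,0,0],[0,0,0]],
  ],
)

```text
clock: 4.85
position: [0.5798, -0.2615, 0.0275]
orientation: [-3.141, 0.001, -3.003]
wrist_force: [-0.3, 0.1, -0.1]
width: 0.0554
finger_force: 0.0
```

Call:
jog_arm(
  targets=[
    [[0,0,0],[0,0,0]],
    [[0,0,0],[0,0,0]],
    [[0,0,0],[0,0,0]],
    [[0,0,0],[0,0,0]],
    [[0,0,0],[0,0,0]],
    [[0,0,0],[0,0,0]],
    [[0,0,0],[0,0,0]],
    [[0,0,0],[0,0,0]],
  ],
  claw=1,
)

```text
clock: 5.52
position: [0.5791, -0.2616, 0.0266]
orientation: [3.142, -0.0, -3.003]
wrist_force: [-0.1, 0.1, 0.7]
width: -0.0
finger_force: 0.0
```

Run:
```python
from fit import *
im=snapshot("scene");u=pix("scene",[.6,-.24,.02])[0].astype(int)
a=cv2.resize(im[u[1]-60:u[1]+60,u[0]-80:u[0]+80],(800,600),interpolation=cv2.INTER_CUBIC)
t=pix("scene",[state()["position"]])[0]; print(t, (t-u+[80,60])*5)
cv2.imwrite("pics/m3.png",a)
for c in("top","scene"):
  snapshot(c)
  for d in boxes_of(c,"wedge_b"): print(c,d["conf"],w(c,d["at"]))
```

```text
[278.05172904 217.41923612] [420.25864522 267.09618061]
top 0.88 [ 0.42782439 -0.33443412  0.03576625]
top 0.71 [ 0.64483726 -0.24847463  0.00925016]
top 0.7 [0.40090917 0.09632444 0.00793249]
top 0.66 [ 0.41600232 -0.48575221  0.01868953]
top 0.59 [ 0.76229667 -0.25390856  0.02019998]
scene 0.86 [ 0.76586841 -0.260094    0.01565367]
scene 0.85 [ 0.3497946  -0.05415647  0.00501922]
scene 0.79 [ 0.61511107 -0.24836509  0.01279056]
scene 0.71 [ 0.43675568 -0.31959778  0.02124692]
scene 0.6 [0.40124688 0.10134166 0.00414428]
scene 0.56 [ 0.40030742 -0.47469478  0.00562553]
scene 0.52 [ 0.44154517 -0.18848046  0.0036095 ]
```

View pics/m3.png

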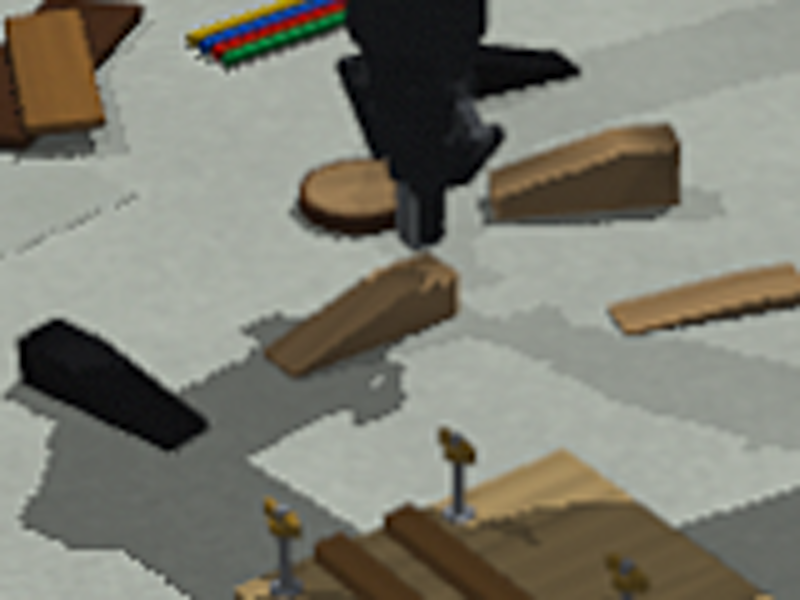

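Run:
```python
from fit import *
np.set_printoptions(precision=4,suppress=True)
im0=cv2.imread("pics/scene0.png"); im=snapshot("scene")
u=pix("scene",[.6,-.24,.02])[0].astype(int)
for I in(im0,im):
    M=render("scene",WB,[.619,-.256,.14])>.5
    k,_=cv2.findContours(M.astype(np.uint8),0,1)
    I[:]=I
crops=[]
for I in(im0,im):
    a=cv2.resize(I[u[1]-35:u[1]+45,u[0]-53:u[0]+53],None,fx=5,fy=5,interpolation=cv2.INTER_CUBIC)
    for c in k: cv2.polylines(a,[((c.reshape(-1,2)-u+[53,35]+.5)*5).astype(np.int32)],True,(0,0,255),1)
    crops.append(cv2.resize(a,(400,300)))
P=state()["position"]; print(P)
a=crops[1]; s=400/530*5
for dz in(0,-.019):
    q=(pix("scene",P+[0,0,dz])[0]-u+[53,35])*s; cv2.circle(a,tuple(int(v) for v in q),3,(255,0,0),-1)
cv2.imwrite("pics/m4.png",np.hstack(crops))
M=mask("scene","wedge_b",[.619,-.25,.012]); print(fit({"scene":M},lambda p:WB,[.62,-.25,.14]))
```

```text
[ 0.5791 -0.2616  0.0267]
scene wedge_b 1.8902638817920372 455.0 0.86
(array([ 0.6197, -0.2563,  0.1865]), np.float64(0.11488903253609135))
```

View pics/m4.png

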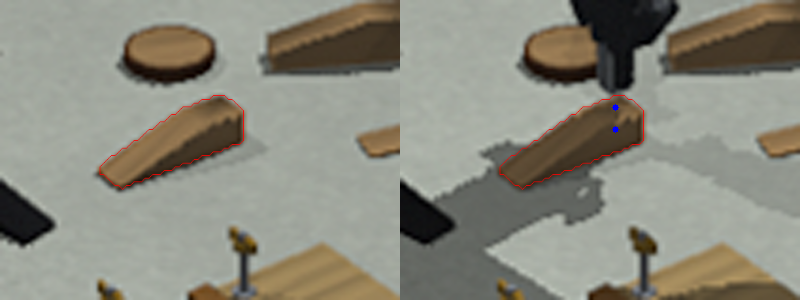

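Call:
jog_arm(
  targets=[
    [[0,0,20],[0,0,0]],
    [[0,0,30],[0,0,0]],
    [[0,0,20],[0,0,0]],
    [[0,0,0],[0,0,0]],
    [[0,0,0],[0,0,0]],
  ],
)

```text
clock: 6.28
position: [0.58, -0.2618, 0.098]
orientation: [-3.14, 0.003, -3.003]
wrist_force: [-0.1, -0.2, -0.4]
width: 0.0004
finger_force: 0.0
```

Run:
```python
from fit import *
P=state()["position"]; print(P)
cs=[]
for c in("scene","top"):
    im=snapshot(c); u=pix(c,P)[0]; o=(u-[50,38]).astype(int)
    a=cv2.resize(im[o[1]:o[1]+75,o[0]:o[0]+100],(400,300),interpolation=cv2.INTER_CUBIC)
    for dz in(.054,0,-.019):
        cv2.circle(a,tuple(int(v) for v in (pix(c,P+[0,0,dz])[0]-o+.5)*4),3,(255,0,0),-1)
    cs.append(a)
cv2.imwrite("pics/m5.png",np.hstack(cs))
```

```text
[ 0.57999462 -0.26184318  0.0980329 ]
```

View pics/m5.png

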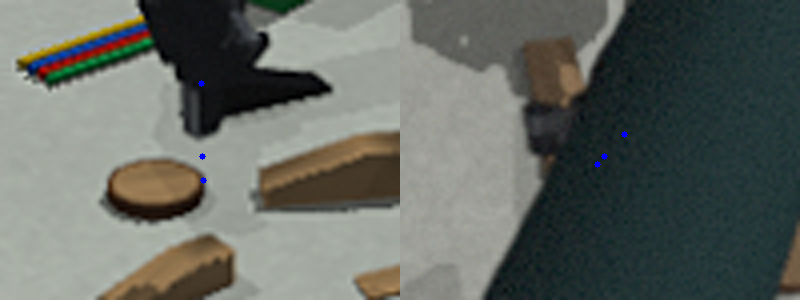

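In the scene view, the shut fingertip shows at (203,133) in the crop, but the reported pose puts it at (203,180). The real tip is therefore higher or farther back than reported. I'll touch bare table at a clear spot to measure the offset.

Call:
jog_arm(
  targets=[
    [[-5,33,0],[0,0,0]],
    [[-5,33,0],[0,0,0]],
    [[-5,33,0],[0,0,0]],
    [[-5,33,0],[0,0,0]],
    [[0,0,-20],[0,0,0]],
    [[0,0,-20],[0,0,0]],
    [[0,0,-20],[0,0,0]],
    [[0,0,-8],[0,0,0]],
    [[0,0,0],[0,0,0]],
    [[0,0,0],[0,0,0]],
  ],
)

```text
clock: 7.22
position: [0.5586, -0.1298, 0.028]
orientation: [3.141, -0.002, -3.004]
wrist_force: [-0.3, 0.3, 0.2]
width: -0.0001
finger_force: 0.0
```

Run:
```python
from fit import *
P=state()["position"]; print(P)
c="scene"; im=snapshot(c); u=pix(c,P)[0]; o=(u-[67,60]).astype(int); print(o)
a=cv2.resize(im[o[1]:o[1]+100,o[0]:o[0]+133],(800,600),interpolation=cv2.INTER_CUBIC)
for dz in(.054,0,-.019):
    cv2.circle(a,tuple(int(v) for v in (pix(c,P+[0,0,dz])[0]-o+.5)*6),3,(255,0,0),-1)
cv2.imwrite("pics/m6.png",a)
```

```text
[ 0.55857569 -0.12977298  0.02803306]
[241 177]
```

View pics/m6.png

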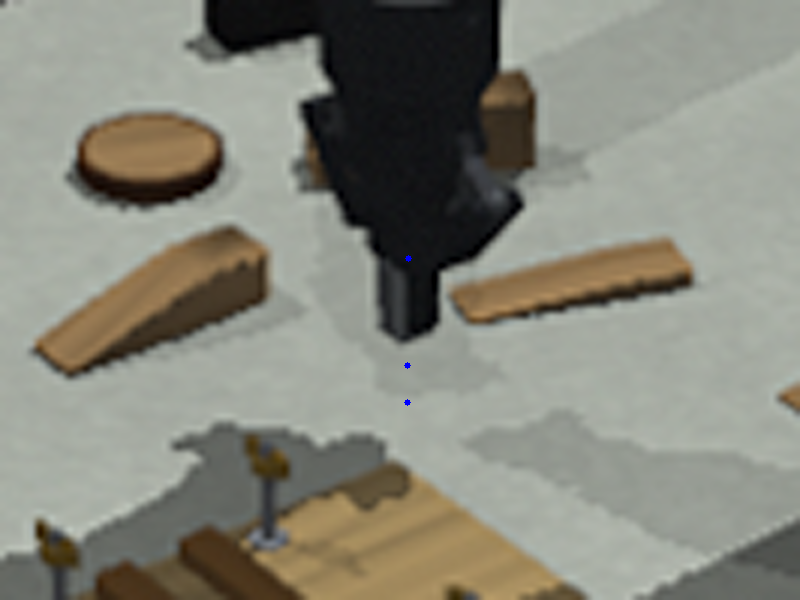

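The visible fingertip sits at about row 337, but it should be near 402 if the report were right. I'll descend in small steps and watch the force.

Call:
jog_arm(
  targets=[
    [[0,0,-4],[0,0,0]],
    [[0,0,-3],[0,0,0]],
    [[0,0,0],[0,0,0]],
  ],
)

```text
clock: 7.52
position: [0.5592, -0.1296, 0.0217]
orientation: [3.141, 0.0, -3.004]
wrist_force: [0.5, -0.2, 0.7]
width: -0.0001
finger_force: 0.0
```

Call:
jog_arm(
  targets=[
    [[0,0,-3],[0,0,0]],
    [[0,0,-2],[0,0,0]],
    [[0,0,0],[0,0,0]],
  ],
)

```text
clock: 7.77
position: [0.5589, -0.1294, 0.0164]
orientation: [3.141, -0.0, -3.003]
wrist_force: [-0.8, 0.4, 0.3]
width: 0.0001
finger_force: 0.0
```

Call:
jog_arm(
  targets=[
    [[0,0,-3],[0,0,0]],
    [[0,0,-2],[0,0,0]],
    [[0,0,0],[0,0,0]],
  ],
)

```text
clock: 8.02
position: [0.5588, -0.1294, 0.0112]
orientation: [3.141, -0.001, -3.003]
wrist_force: [0.2, -0.4, 0.1]
width: 0.0001
finger_force: 0.0
```

Call:
jog_arm(
  targets=[
    [[0,0,-4],[0,0,0]],
    [[0,0,-4],[0,0,0]],
    [[0,0,0],[0,0,0]],
  ],
)

```text
clock: 8.27
position: [0.5585, -0.1294, 0.0028]
orientation: [3.141, -0.001, -3.003]
wrist_force: [-0.1, -0.1, -0.1]
width: 0.0
finger_force: 0.0
```

Call:
jog_arm(
  targets=[
    [[0,0,-4],[0,0,0]],
    [[0,0,-2],[0,0,0]],
    [[0,0,0],[0,0,0]],
  ],
)

```text
clock: 8.52
position: [0.5588, -0.1294, -0.0029]
orientation: [3.141, -0.001, -3.003]
wrist_force: [0.8, 0.2, 0.2]
width: -0.0002
finger_force: 0.0
```

Call:
jog_arm(
  targets=[
    [[0,0,-3],[0,0,0]],
    [[0,0,0],[0,0,0]],
  ],
)

```text
clock: 8.68
position: [0.5589, -0.1295, -0.0057]
orientation: [3.141, -0.0, -3.003]
wrist_force: [0.2, -0.2, 0.2]
width: 0.0001
finger_force: 0.0
```

Call:
jog_arm(
  targets=[
    [[0,0,-3],[0,0,0]],
    [[0,0,0],[0,0,0]],
  ],
)

```text
clock: 8.85
position: [0.5589, -0.1295, -0.0087]
orientation: [3.141, -0.0, -3.003]
wrist_force: [-0.1, -0.0, 0.6]
width: 0.0003
finger_force: 0.0
```

Call:
jog_arm(
  targets=[
    [[0,0,-2],[0,0,0]],
    [[0,0,0],[0,0,0]],
  ],
)

```text
clock: 9.02
position: [0.559, -0.1295, -0.0106]
orientation: [3.141, -0.0, -3.003]
wrist_force: [-0.3, -0.1, -0.4]
width: 0.0003
finger_force: 0.0
```

Call:
jog_arm(
  targets=[
    [[0,0,-2],[0,0,0]],
    [[0,0,0],[0,0,0]],
  ],
)

```text
clock: 9.18
position: [0.559, -0.1295, -0.0126]
orientation: [3.141, -0.0, -3.003]
wrist_force: [-0.6, -0.0, -0.4]
width: 0.0005
finger_force: 0.0
```

Call:
jog_arm(
  targets=[
    [[0,0,-2],[0,0,0]],
    [[0,0,0],[0,0,0]],
  ],
)

```text
clock: 9.35
position: [0.559, -0.1295, -0.0146]
orientation: [3.141, -0.0, -3.003]
wrist_force: [0.1, 0.4, 0.9]
width: -0.0002
finger_force: 0.0
```

Run:
```python
from fit import *
P=state()["position"]; print(P,state()["wrist_force"])
c="scene"; im=snapshot(c); u=pix(c,P)[0]; o=(u-[33,25]).astype(int); print(o)
a=cv2.resize(im[o[1]:o[1]+50,o[0]:o[0]+67],(536,400),interpolation=cv2.INTER_CUBIC)
for z in(0,.02,.04):
    cv2.circle(a,tuple(int(v) for v in (pix(c,[P[0],P[1],z])[0]-o+.5)*8),2,(255,0,0),-1)
cv2.imwrite("pics/m7.png",a)
```

```text
[ 0.5590243  -0.12949875 -0.01458123] [0.09921083 0.3588507  0.94465458]
[275 226]
```

View pics/m7.png

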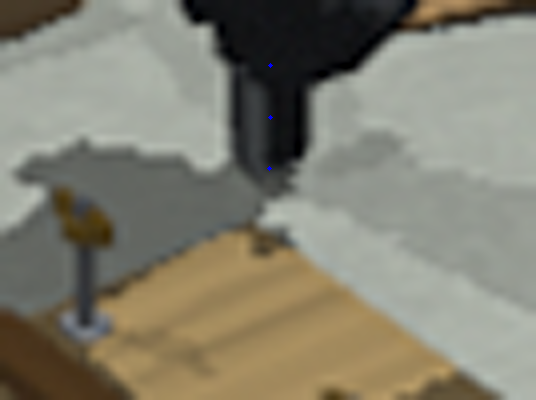

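The horizontal position agrees with the report, and only the height is off: the tip is almost on the table at reported z = -14.6 mm. I'll find contact.

Call:
jog_arm(
  targets=[
    [[0,0,-1],[0,0,0]],
    [[0,0,0],[0,0,0]],
  ],
)

```text
clock: 9.57
position: [0.5591, -0.1295, -0.0154]
orientation: [3.142, -0.0, -3.003]
wrist_force: [-0.5, -0.5, 0.5]
width: -0.0
finger_force: 0.0
```

Call:
jog_arm(
  targets=[
    [[0,0,-1],[0,0,0]],
    [[0,0,0],[0,0,0]],
  ],
)

```text
clock: 9.73
position: [0.5591, -0.1295, -0.0164]
orientation: [3.142, -0.0, -3.003]
wrist_force: [0.3, 0.0, 0.4]
width: -0.0001
finger_force: 0.0
```

Call:
jog_arm(
  targets=[
    [[0,0,-1],[0,0,0]],
    [[0,0,0],[0,0,0]],
  ],
)

```text
clock: 9.9
position: [0.5591, -0.1295, -0.0174]
orientation: [3.142, -0.0, -3.003]
wrist_force: [-0.1, 0.4, 0.8]
width: 0.0002
finger_force: 0.0
```

Call:
jog_arm(
  targets=[
    [[0,0,-1],[0,0,0]],
    [[0,0,0],[0,0,0]],
  ],
)

```text
clock: 10.07
position: [0.5592, -0.1296, -0.0175]
orientation: [3.141, 0.0, -3.003]
wrist_force: [-2.4, 0.8, 8.3]
width: 0.0001
finger_force: 4.0
```

Contact is at reported z = -17.5 mm, so the true height is the reported value plus about 36.5 mm. I'll go back and grasp with that offset.

Call:
jog_arm(
  targets=[
    [[0,0,25],[0,0,0]],
    [[0,0,40],[0,0,0]],
    [[5,-33,0],[0,0,0]],
    [[5,-33,0],[0,0,0]],
    [[5,-33,0],[0,0,0]],
    [[5,-33,0],[0,0,0]],
    [[0,0,-20],[0,0,0]],
    [[0,0,0],[0,0,0]],
    [[0,0,0],[0,0,0]],
  ],
  claw=-0.3,
)

```text
clock: 10.82
position: [0.578, -0.2612, 0.0256]
orientation: [3.14, -0.002, -3.004]
wrist_force: [0.4, 0.3, -0.2]
width: 0.0551
finger_force: 0.0
```

Call:
jog_arm(
  targets=[
    [[0,0,-15],[0,0,0]],
    [[0,0,-15],[0,0,0]],
    [[0,0,-8],[0,0,0]],
    [[0,0,0],[0,0,0]],
    [[0,0,0],[0,0,0]],
  ],
)

```text
clock: 11.23
position: [0.5786, -0.2608, -0.0123]
orientation: [3.141, -0.002, -3.003]
wrist_force: [-0.4, 0.7, 0.3]
width: 0.0552
finger_force: 0.0
```

Call:
jog_arm(
  targets=[
    [[0,0,-1],[0,0,0]],
    [[0,0,0],[0,0,0]],
    [[0,0,0],[0,0,0]],
    [[0,0,0],[0,0,0]],
    [[0,0,0],[0,0,0]],
    [[0,0,0],[0,0,0]],
    [[0,0,0],[0,0,0]],
    [[0,0,0],[0,0,0]],
  ],
  claw=1,
)

```text
clock: 11.9
position: [0.5797, -0.2618, -0.0116]
orientation: [-3.141, 0.001, -3.003]
wrist_force: [-0.5, 0.3, 5.1]
width: 0.0287
finger_force: 60.5
```

Call:
jog_arm(
  targets=[
    [[0,0,15],[0,0,0]],
    [[0,0,30],[0,0,0]],
    [[-14,31,0],[0,0,0.007]],
    [[-14,31,0],[0,0,0]],
    [[-14,31,0],[0,0,0]],
    [[-14,31,0],[0,0,0]],
    [[-14,31,0],[0,0,0]],
    [[-14,31,0],[0,0,0]],
    [[-14,31,0],[0,0,0]],
    [[-15,31,0],[0,0,0]],
    [[0,0,0],[0,0,0]],
    [[0,0,0],[0,0,0]],
  ],
)

```text
clock: 12.9
position: [0.4655, -0.0114, 0.0332]
orientation: [3.141, -0.0, -2.992]
wrist_force: [0.1, 0.5, 0.2]
width: 0.0289
finger_force: 59.8
```

Run:
```python
from fit import *
np.set_printoptions(precision=4,suppress=True)
s=state(); P=s["position"]; print(P,s["orientation"],s["width"],s["finger_force"],s["wrist_force"])
y=s["orientation"][2]-np.pi
e=np.array([np.cos(y),np.sin(y)]); print("pred origin",P[:2]+.04*e,P[2]+.0116)
h=P[2]+.0116
W=[WB[0]+[0,0,h]]
c="scene"; im=snapshot(c)
k,_=cv2.findContours((render(c,W,[*(P[:2]+.04*e),y%(2*np.pi)])>.5).astype(np.uint8),0,1)
u=pix(c,[.53,-.01,.04])[0]; o=(u-[67,50]).astype(int)
a=cv2.resize(im[o[1]:o[1]+100,o[0]:o[0]+133],(800,600),interpolation=cv2.INTER_CUBIC)
for q in k: cv2.polylines(a,[((q.reshape(-1,2)-o+.5)*6).astype(np.int32)],True,(0,0,255),1)
cv2.imwrite("pics/m8.png",a)
```

```text
[ 0.4655 -0.0114  0.0332] [ 3.1407 -0.0001 -2.9921] 0.02889726951248366 59.785324931144714 [0.107  0.5447 0.1589]
pred origin [ 0.5051 -0.0055] 0.044828244119804524
```

View pics/m8.png

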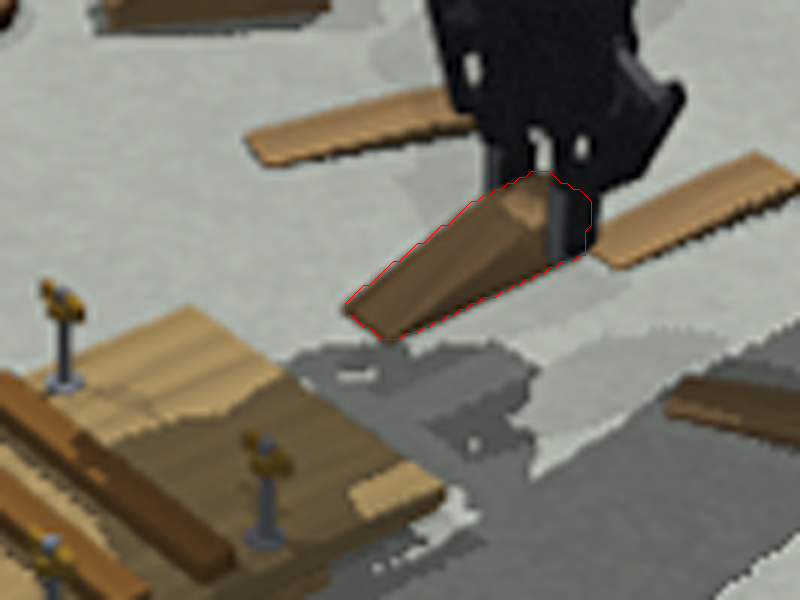

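The predicted outline lies right on the held wedge. Next I'll lower it to the table in front of the lip.

Call:
jog_arm(
  targets=[
    [[0,-3,-20],[0,0,0]],
    [[0,0,-15],[0,0,0]],
    [[0,0,-6],[0,0,0]],
    [[0,0,-3],[0,0,0]],
    [[0,0,0],[0,0,0]],
    [[0,0,0],[0,0,0]],
  ],
)

```text
clock: 13.45
position: [0.4668, -0.0175, -0.0109]
orientation: [-3.141, 0.001, -2.998]
wrist_force: [-0.7, -0.5, -0.2]
width: 0.0289
finger_force: 59.9
```

Call:
jog_arm(
  targets=[
    [[0,0,-1],[0,0,0]],
    [[0,0,0],[0,0,0]],
    [[0,0,0],[0,0,0]],
  ],
)

```text
clock: 13.7
position: [0.4669, -0.0171, -0.0117]
orientation: [-3.141, 0.002, -2.997]
wrist_force: [-0.4, -1.3, 5.1]
width: 0.0288
finger_force: 60.5
```

Call:
jog_arm(
  targets=[
    [[5,1,0],[0,0,0]],
    [[5,1,0],[0,0,0]],
    [[5,1,0],[0,0,0]],
    [[5,1,0],[0,0,0]],
    [[5,1,0],[0,0,0]],
    [[5,1,0],[0,0,0]],
    [[5,1,0],[0,0,0]],
    [[5,1,0],[0,0,0]],
    [[4,1,0],[0,0,0]],
    [[0,0,0],[0,0,0]],
    [[0,0,0],[0,0,0]],
  ],
)

```text
clock: 14.62
position: [0.5107, -0.0075, -0.0117]
orientation: [3.141, 0.001, -2.996]
wrist_force: [-1.6, -0.3, 5.8]
width: 0.0287
finger_force: 60.7
```

Call:
jog_arm(
  targets=[
    [[2,0.3,0],[0,0,0]],
    [[0,0,0],[0,0,0]],
  ],
)

```text
clock: 14.78
position: [0.5116, -0.0073, -0.0117]
orientation: [3.141, -0.001, -2.997]
wrist_force: [-3.5, -0.1, 9.0]
width: 0.029
finger_force: 61.0
```

Call:
jog_arm(
  targets=[
    [[2,0.3,0],[0,0,0]],
    [[0,0,0],[0,0,0]],
  ],
)

```text
clock: 14.95
position: [0.5137, -0.007, -0.0117]
orientation: [3.141, -0.001, -2.997]
wrist_force: [-4.0, -0.5, 10.4]
width: 0.0289
finger_force: 60.9
```

Call:
jog_arm(
  targets=[
    [[2,0.3,0],[0,0,0]],
    [[0,0,0],[0,0,0]],
  ],
)

```text
clock: 15.12
position: [0.5142, -0.0069, -0.0117]
orientation: [3.141, -0.004, -2.997]
wrist_force: [-8.0, -0.8, 13.8]
width: 0.0289
finger_force: 61.6
```

Call:
jog_arm(
  targets=[
    [[2,0.3,0],[0,0,0]],
    [[0,0,0],[0,0,0]],
  ],
)

```text
clock: 15.28
position: [0.5142, -0.0069, -0.0117]
orientation: [3.14, -0.008, -2.997]
wrist_force: [-12.9, -2.2, 19.6]
width: 0.0288
finger_force: 62.4
```

Call:
jog_arm(
  targets=[
    [[0,0,1],[0,0,0]],
    [[0,0,0],[0,0,0]],
    [[0,0,0],[0,0,0]],
  ],
)

```text
clock: 15.53
position: [0.5143, -0.0068, -0.0117]
orientation: [3.14, -0.007, -2.997]
wrist_force: [-8.7, -1.8, 7.6]
width: 0.0289
finger_force: 61.0
```

Call:
jog_arm(
  targets=[
    [[1,0.1,0],[0,0,0]],
    [[0,0,0],[0,0,0]],
    [[0,0,0],[0,0,0]],
  ],
)

```text
clock: 15.78
position: [0.5143, -0.0068, -0.0117]
orientation: [3.14, -0.009, -2.997]
wrist_force: [-12.5, -1.8, 11.8]
width: 0.029
finger_force: 61.4
```

Call:
jog_arm(
  targets=[
    [[0,0,1],[0,0,0]],
    [[0,0,0],[0,0,0]],
    [[0,0,0],[0,0,0]],
  ],
)

```text
clock: 16.03
position: [0.5148, -0.0067, -0.0113]
orientation: [3.14, -0.008, -2.997]
wrist_force: [-7.6, -1.8, 2.1]
width: 0.0288
finger_force: 60.1
```

Call:
jog_arm(
  targets=[
    [[1,0.1,0.3],[0,0,0]],
    [[0,0,0],[0,0,0]],
    [[0,0,0],[0,0,0]],
  ],
)

```text
clock: 16.28
position: [0.5157, -0.0065, -0.0111]
orientation: [3.14, -0.008, -2.997]
wrist_force: [-7.0, -1.3, 1.3]
width: 0.0288
finger_force: 60.0
```

Call:
jog_arm(
  targets=[
    [[1,0.2,0],[0,0,0]],
    [[1,0.1,0],[0,0,0]],
    [[1,0.2,0],[0,0,0]],
    [[1,0.1,0],[0,0,0]],
    [[0,0,0],[0,0,0]],
    [[0,0,0],[0,0,0]],
  ],
)

```text
clock: 16.78
position: [0.5198, -0.0058, -0.0112]
orientation: [3.14, -0.008, -2.997]
wrist_force: [-7.7, -1.0, 1.3]
width: 0.0289
finger_force: 60.0
```

Call:
jog_arm(
  targets=[
    [[1,0.2,0],[0,0,0]],
    [[1,0.1,0],[0,0,0]],
    [[1,0.2,0],[0,0,0]],
    [[1,0.1,0],[0,0,0]],
    [[0,0,0],[0,0,0]],
    [[0,0,0],[0,0,0]],
  ],
)

```text
clock: 17.28
position: [0.5239, -0.0051, -0.0112]
orientation: [3.14, -0.008, -2.996]
wrist_force: [-7.2, -1.0, 0.9]
width: 0.0285
finger_force: 60.0
```

Steady push at about 7 N. There are about 7.5 mm left to go.

Call:
jog_arm(
  targets=[
    [[1,0.2,0],[0,0,0]],
    [[1,0.1,0],[0,0,0]],
    [[1,0.2,0],[0,0,0]],
    [[1,0.1,0],[0,0,0]],
    [[1,0.1,0],[0,0,0]],
    [[1,0.2,0],[0,0,0]],
    [[1,0.1,0],[0,0,0]],
    [[0.5,0.1,0],[0,0,0]],
    [[0,0,0],[0,0,0]],
    [[0,0,0],[0,0,0]],
    [[0,0,0],[0,0,0]],
    [[0,0,0],[0,0,0]],
  ],
)

```text
clock: 18.28
position: [0.5314, -0.004, -0.0112]
orientation: [3.14, -0.008, -2.996]
wrist_force: [-7.3, -0.8, -0.3]
width: 0.0287
finger_force: 60.0
```

Run:
```python
from fit import *
np.set_printoptions(precision=4,suppress=True)
s=state(); P=s["position"]; print(s["clock"],P,s["wrist_force"],s["finger_force"])
c="scene"; im=snapshot(c); im0=cv2.imread("pics/scene0.png")
# image shift of the press (board): rods fixed, board moves; correlate lit board-edge patch
p=[.709,.0214,.146];cy,sy=np.cos(p[2]),np.sin(p[2])
f=lambda x,y,z:[p[0]+cy*x-sy*y,p[1]+sy*x+cy*y,z]
print("px per 5mm lift",pix(c,f(-.1,.075,.029))-pix(c,f(-.1,.075,.024)))
u=pix(c,f(-.115,.04,.02))[0]; o=(u-[33,25]).astype(int)
r=[cv2.resize(I[o[1]:o[1]+50,o[0]:o[0]+67],(400,300),interpolation=cv2.INTER_CUBIC) for I in(im0,im)]
a=r[1]
for L,col in((0,(255,0,0)),(.005,(0,0,255))):
    q=np.array([f(-.124,-.08,.024+L),f(-.124,.08,.024+L),f(.0687,.08,.024+L)])
    for b in ([r[0]] if L==0 else []) + [a]: cv2.polylines(b,[((pix(c,q)-o+.5)*6).astype(np.int32)],False,col,1)
cv2.imwrite("pics/m9.png",np.hstack(r))
for L in(0,): pass
try:
    P_=mask(c,"press",[.69,.018,.02])
    for L in(0,.0025,.005,.0075,.01):
        parts=press(.0687); parts[1]=parts[1]+[0,0,L]; R=render(c,parts,p)
        Wd=render(c,WB,[*(P[:2]+.04*np.array([cy,sy])),p[2]])
        print(L,np.abs((R-P_)*(Wd<.1)).sum())
except TypeError: print("no mask")
```

```text
18.2833 [ 0.5314 -0.004  -0.0112] [-7.3148 -0.8388 -0.262 ] 59.98745262622833
px per 5mm lift [[ 0.0766 -1.7238]]
scene press 1.2918507021174523 4559.0 0.71
0 332.81960784313725
0.0025 249.51764705882354
0.005 182.15686274509804
0.0075 189.77647058823527
0.01 252.01176470588234
```

View pics/m9.png

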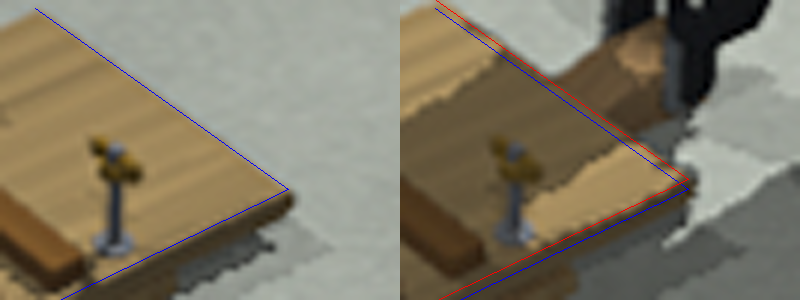

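The board edge lies on the line for a 5 mm lift. The silhouette fit gives about 5 to 6 mm, the push is steady at 7 N, and the fingers are clear of the press, so I'll hand it in.

```bash
python3 -c "from rig import *; print(sign_off())"
```

```text
the job is handed in; nothing more can be done
None
```

I've handed the job in: wedge_b is under the middle of the lip and still gripped, with the top board up about 5–6 mm by camera estimate; the sign-off returned no verdict.

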